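Change over a meter's battery pack with the one on charge

ROBOT

A 6-joint arm with a two-finger parallel gripper is mounted at the origin on a cart in front of the work surface, level with it; the furniture and walls round the work are solid. World frame = base frame: x ahead of the robot, y to its left, z up, the work surface at z = 0. Lengths are in m, angles in rad, forces in N, time in s.
With the tool pointing down it reaches from about 0.35 to 1 m from the base axis. Payload 7.1 kg.
Tool frame: the origin (TCP) lies at the very end of the fingers, on their centre line; the grasp point (between the pads) lies 19 mm behind it (bot.tcp_to_grasp is the distance from the TCP to the grasp point, in m); y points along the fingers, z is the direction in which the jaws open and shut, and the axes are right-handed (so a half turn about y gives the same grasp; the last joint's range is limited). The gripper opens to 85 mm and grips with 20 to 120 N. Pads are 22 mm wide; open, the fingers measure 114 mm over their backs; the gripper's body (76 mm by 85 mm) begins 54 mm behind the grasp point. The pads swing forward as they close: fully open they stand 13 mm farther back than shut.
Start: joints at [-1.147, 0.423, 1.63, -0, 1.089, -0.019], TCP at [0.268, -0.565, 0.231] pointing down, gripper open.
Joint ranges: [-3, 3], [-0.9, 2.11], [0.09, 2.58], [-1.31, 4.45], [0.11, 2.69], [-2.54, 2.54]. Speed limits (rad/s): [2.39, 2.39, 3.01, 3.14, 3.14, 3.14].

INTERFACE

Orientations are given as a rotation vector (axis times angle).
In Python, from workcell import bot gives the robot as it stands.
- The arm moves only by the shell command python3 -m inch 'ROWS' [FORCE]. ROWS is JSON, a list of rows, each a list of 3 entries, a list of its own where there are three numbers: the shift along the tool's x, y, z in m, then the turn, a rotation vector about the tool's x, y, z in rad, then the finger opening in m, from 0 to 0.0854. A call has 1 to 8 rows; each row is the pose to reach, as a shift and turn from the pose measured when the call began, along the tool's axes at that moment; what a row does not reach only later rows make up. A row lasts 1/8 s, in which the tool goes at most 62.5 mm and 10.7 degrees, less where a joint would pass 70% of its speed; a pose out of reach is approached as far as the arm can. A call with a gripper value outside its range is refused whole. The fingers move at their own pace and stop on an object; FORCE is the grip in N (left out, the last holds). Time passes only in rows, so rows that repeat a pose let the fingers close. It gives the time, the measured TCP pose, the force and the opening at its end, in the units of the state.
- bot.get_obs(): the state, without advancing time (a new reading comes with each control period).
- bot.grab_frame(name): name is "scene" or "top" or "wrist"; returns the picture (384x512x3 uint8, blue, green, red); there is no depth.
- bot.camera_info(name): a dict with "intrinsics" (3x3 intrinsics, pixels), "world_to_cam" (4x4, takes a point from world to camera coordinates). Camera axes: x right, y up, looking along -z (the intrinsics and any distortion apply to the point x, -y, -z); pixel columns grow to the right and rows downward; lengths in m; the calibration is good to about 2 mm. A picture is of the moment at which its call begins: read the wrist's pose just before it. camera_info takes no time and is no camera call; for the wrist camera it gives the pose at the moment of the call.
- bot.finish_job(): hands the job in, once; it reports no verdict.
The state is a dict: "clock": time; "qpos": joint angles; "dq": joint speeds; "tau": joint torques, N m; "eef_pos": TCP position; "orientation": TCP orientation; "ft_force": force on the tool from outside, world axes, zero at the start; "torque": the same for the moment, N m; "opening": finger opening in m.
Only numpy, scipy, OpenCV 4.12 (cv2) and the standard library are available. Lean on these libraries where they do the work, as an engineer would, in place of code of your own. Each camera call takes 0.05 s, during which the arm holds its last target. There are 200 camera calls.

TASK

The handheld meter's plain-topped battery pack is flat and the ribbed one in the charger is ready: swap the two packs. Leave the ribbed pack lying fully down in the meter's bay with its brass contacts at the bay's brass contacts, and the plain pack lying fully down in the charger, held by the spring carriage against the fixed brass contacts with its own contacts touching them. Packs may be laid on the white pad meanwhile; leave the other things on the bench where they are.

Things in the scene. Friction and masses are not known exactly. Their poses are not given: they have to be found in the camera images.
- charger: white desk charger, fixed, 150 x 74 mm, along its own x from -50 to +100 mm; bed 14 mm high, housing 34 mm high from x = +52 mm. Origin under the middle of a seated pack, x from the fixed contacts to the carriage, z up. Lips 4 mm above the bed at y = +-22 to +-25 mm guide the pack (2 mm play a side); above them its long sides can be grasped, its ends are held by wall and carriage
- charger_seat (a point): top of the charger's bed under the middle of a seated pack: there the pack's origin is here and its axes are the charger's, contacts at -x; axes as the charger's
- carriage (a joint): grey spring carriage: 0 m fully out (face 54.5 mm from the wall, too near for a 60 mm pack), 0.0055 with a pack seated, 0.009 at its hard stop (63.5 mm). Pushes with 2 N at 0, 5.6 N at the stop. Load a pack by holding it just above the wall's top, pushing its far end on the carriage to the firm stop, lowering it on the bed and letting the carriage press it back to the wall
- carriage_face (a point): middle of the carriage's face that presses on the pack's +x end, 10 mm above the bed; the face is 40 mm wide and reaches 19 mm above the bed
- meter: grey handheld meter, face down, fixed, 190 x 70 x 40 mm, along its own x from -45 to +145 mm. Origin under the middle of its battery bay, z up. The bay is a channel across its back: floor 16 mm up, walls at x = +-22 mm reach up 40 mm, open at both flanks but for lips 5 mm above the floor at y = +-32 to +-35 mm. Walls hide the pack's long sides; its ends can be grasped above the lips
- meter_bay (a point): middle of the bay's floor; axes as the meter's. A seated pack's origin is here, its own x along the meter's -y, its contacts at the meter's +y lip, its top 2 mm below the meter's back; 2 mm play all round
- pack_ribbed: black battery pack with five raised ribs across its top, starts in the charger; 60 mm long (own x), 40 mm wide (own y), 22 mm high, about 120 g. Origin: centre of its underside, z up. Its three brass contact straps are on its -x end and show on top along that edge.
- pack_ribbed_contacts (a point): middle of the ribbed pack's contact end, 30 mm from its centre along its own -x, 11 mm above its underside
- pack_plain: black battery pack with a smooth grey panel on top, starts in the meter; 60 mm long (own x), 40 mm wide (own y), 22 mm high, about 120 g. Origin: centre of its underside, z up. Its three brass contact straps are on its -x end and show on top along that edge.
- pack_plain_contacts (a point): middle of the plain pack's contact end, 30 mm from its centre along its own -x, 11 mm above its underside
- clear_strip (a point): fixed point on the flat white pad, middle of the free strip between charger and meter: bare from 100 mm nearer the robot to 100 mm farther, and 55 mm to left and right; packs can be laid down here
- heat_sink: bystander: black finned heat sink, 30 x 40 x 22 mm, standing on the bench's front edge; origin under its centre
- spare_cap: bystander: black capacitor can, 26 mm across, 35 mm high, standing on the front edge; origin under its centre
- spare_knob: bystander: black instrument knob, 30 mm across, 17 mm high, on the front edge; origin under its centre
- meter_door: bystander: the meter's grey battery door, a plate 70 x 50 x 7 mm, lying on the white pad behind the work; origin under its centre
- contact_wall (a point): middle of the top edge of the charger's fixed contact wall, on its face with the brass contacts that touches the pack: 30 mm from charger_seat along -x, 10 mm above the bed; the wall is 8 mm thick and 50 mm wide; axes as the charger's
- bay_contacts (a point): the bay's brass contacts, on the top inner edge of the lip at the meter's +y flank
- heat_sink_b: bystander: second black finned heat sink, 30 x 40 x 22 mm, on the white pad behind the clear strip; origin under its centre
- tweezers: bystander: steel tweezers, 120 mm long, 8 mm high, lying on the front edge; origin under their middle
- driver_black: bystander: black screwdriver, 228 mm long, 25 mm thick, lying across the pad behind the work; origin under its middle
- masking_tape: bystander: roll of masking tape, 103 mm across, 25 mm high, on the grey mat to the right; origin under its centre
- cutters_yellow: bystander: side cutters with yellow grips, 124 mm long, 10 mm high, on the grey mat to the right; origin under their middle
There are look-alikes about, which are no part of the job. What is shaped like the pack_ribbed but blue or turquoise is not meant.

How it is judged:
By the outcome, as a careful person would: the job done as asked, in the order asked, and still so for the second after the job is handed in, with the robot touching nothing.
It also fails if it takes over 72 s, if anything falls off the work surface, if the arm or the gripper's body presses on something with over 40 N, if the wrist force passes 120 N, or if a joint passes its speed limit or range.

## Working session

There is one attempt and no reset: what is moved stays moved. The work goes in short steps, Python scripts to look and compute and a shell command to move; the robot and the scene stay as the last step left them, time stands still between calls to the robot, and variables do not carry over. Pictures are saved under pics/ and viewed, about 8 in all and at most 12, crops included, and the job is handed in when it is done.

```bash
mkdir -p pics; ls; python3 - <<'E'
from workcell import bot
import cv2,numpy as np
o=bot.get_obs();print({k:np.round(v,3) for k,v in o.items()})
for n in("top","scene"):
    cv2.imwrite(f"pics/{n}0.png",bot.grab_frame(n));c=bot.camera_info(n);print(n,np.round(c["intrinsics"],1).tolist(),np.round(c["world_to_cam"],4).tolist(),c.keys())
E
```

```text
pics
{'clock': np.float64(0.0), 'qpos': array([-1.147,  0.424,  1.631, -0.   ,  1.089, -0.019]), 'dq': array([-0.001,  0.001, -0.   , -0.001, -0.   , -0.003]), 'tau': array([-1.0000e-03, -5.5739e+01, -2.8175e+01, -0.0000e+00,  7.0000e-03,
       -0.0000e+00]), 'eef_pos': array([ 0.268, -0.564,  0.231]), 'orientation': array([-0.445,  1.978, -1.975]), 'ft_force': array([ 0.461, -0.001,  0.171]), 'torque': array([-0.009,  0.019,  0.006]), 'opening': np.float64(0.086)}
top [[487.3, 0.0, 263.3], [0.0, 487.3, 191.4], [0.0, 0.0, 1.0]] [[0.0284, -0.9995, -0.0141, -0.0248], [0.9805, 0.0251, 0.1949, -0.5511], [-0.1944, -0.0193, 0.9807, -1.3677], [0.0, 0.0, 0.0, 1.0]] dict_keys(['intrinsics', 'world_to_cam'])
scene [[415.5, 0.0, 252.8], [0.0, 415.5, 186.9], [0.0, 0.0, 1.0]] [[0.8216, -0.5698, -0.0159, -0.4889], [0.2582, 0.3472, 0.9015, -0.1738], [-0.5082, -0.7448, 0.4324, -1.0133], [0.0, 0.0, 0.0, 1.0]] dict_keys(['intrinsics', 'world_to_cam'])
```

View pics/top0.png

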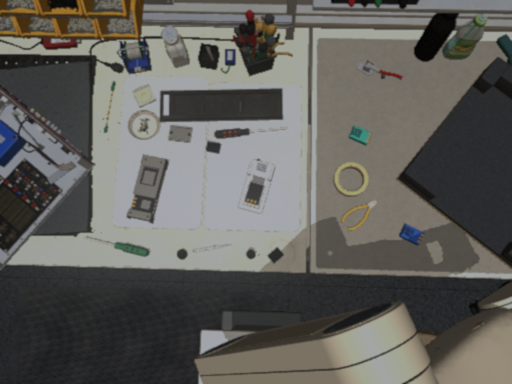

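View pics/scene0.png

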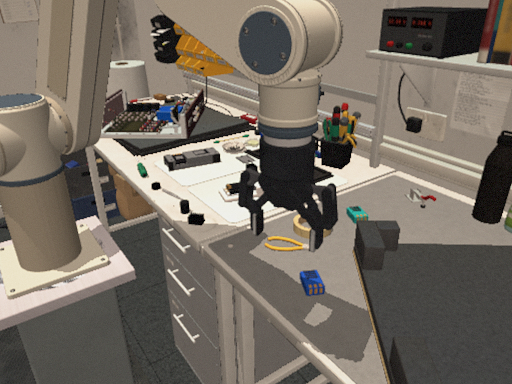

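The top view shows the meter at about (148,187) and the charger at about (257,186). Blue packs lie at (411,233) and (360,134). The scene view agrees. Next is one enlarged crop of the work.

```bash
cat > h.py <<'E'
from workcell import bot
import cv2,numpy as np
from scipy.spatial.transform import Rotation as R
def ray(n,uv,z,c=None):
    c=c or bot.camera_info(n);K=c["intrinsics"];T=np.array(c["world_to_cam"])
    d=np.linalg.inv(K)@[uv[0],uv[1],1];d=T[:3,:3].T@[d[0],-d[1],-d[2]]
    o=-T[:3,:3].T@T[:3,3];return o+d*(z-o[2])/d[2]
def pix(p,c):
    T=np.array(c["world_to_cam"]);q=T[:3,:3]@p+T[:3,3];q=c["intrinsics"]@[q[0],-q[1],-q[2]];return q[:2]/q[2]
def togo(p,yaw_z=None):
    """target TCP world p; yaw_z: desired jaw-axis heading (world rad), tool down -> shift,turn in tool axes"""
    o=bot.get_obs();A=R.from_rotvec(o["orientation"])
    sh=A.inv().apply(np.array(p)-o["eef_pos"]);t=None
    if yaw_z is not None:
        best=[]
        for a in(yaw_z,yaw_z+np.pi):
            z=np.array([np.cos(a),np.sin(a),0]);y=np.array([0,0,-1.]);x=np.cross(y,z)
            best.append((A.inv()*R.from_matrix(np.c_[x,y,z])).as_rotvec())
        t=[b.round(4) for b in best]
    return sh.round(4),t
E
python3 - <<'E'
from h import *
im=cv2.imread("pics/top0.png");cr=im[140:225,115:300]
cv2.imwrite("pics/crop.png",cv2.resize(cr,None,fx=4.3,fy=4.3,interpolation=cv2.INTER_CUBIC))
for n,uv,z in(("meter",(148,187),.04),("charger",(257,186),.03),("sinkb",(213,147),.02)):print(n,ray("top",uv,z).round(3))
A=R.from_rotvec(bot.get_obs()["orientation"]);print(A.as_matrix().round(3))
c=bot.camera_info("wrist");print(c["intrinsics"],np.round(c["world_to_cam"],3), (-c["world_to_cam"][:3,:3].T@c["world_to_cam"][:3,3]).round(3))
E
```

```text
meter [0.559 0.332 0.04 ]
charger [0.572 0.01  0.03 ]
sinkb [0.692 0.148 0.02 ]
[[-0.904 -0.001  0.428]
 [-0.428  0.001 -0.904]
 [ 0.    -1.    -0.001]]
[[292.18881811   0.         254.58077167]
 [  0.         292.18881811 190.40074338]
 [  0.           0.           1.        ]] [[ 0.428 -0.904 -0.002 -0.624]
 [ 0.868  0.412 -0.278  0.037]
 [ 0.252  0.117  0.961 -0.38 ]
 [ 0.     0.     0.     1.   ]] [ 0.33  -0.534  0.374]
```

View pics/crop.png

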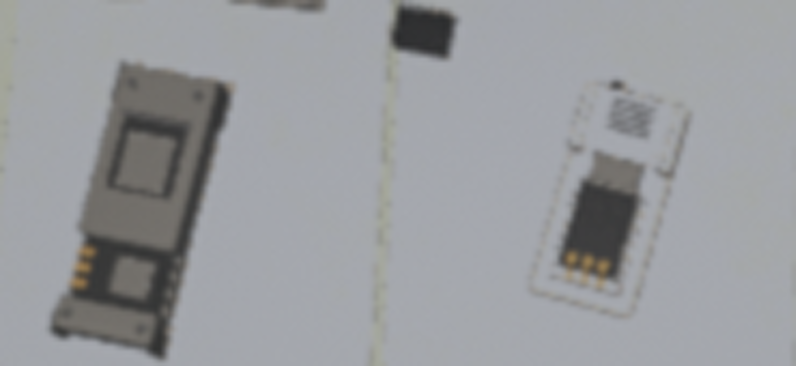

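The choices are:
- Ribbed pack: black, with brass at its near end, crop (600,230), in the white charger.
- Plain pack: grey panel, crop (130,280), in the meter.
- Black heat sink at crop (425,30), the blue and turquoise packs, and the front-edge black items are not meant.

I'll move the wrist camera over the charger.

```bash
python3 - <<'E'
from h import *
print(togo([.50,.0,.25],np.radians(73)))
E
python3 -m inch 2>&1 | tail -3
```

```text
(array([-0.4518, -0.0188, -0.4103]), [array([ 7.0000e-04, -2.4021e+00, -1.6000e-03]), array([1.300e-03, 7.395e-01, 5.000e-04])])
invalid input
```

```bash
python3 -m inch '[[[-0.45,-0.019,-0.41],[0,-2.4,0],0.0854],[[-0.45,-0.019,-0.41],[0,-2.4,0],0.0854],[[-0.45,-0.019,-0.41],[0,-2.4,0],0.0854],[[-0.45,-0.019,-0.41],[0,-2.4,0],0.0854],[[-0.45,-0.019,-0.41],[0,-2.4,0],0.0854],[[-0.45,-0.019,-0.41],[0,-2.4,0],0.0854],[[-0.45,-0.019,-0.41],[0,-2.4,0],0.0854],[[-0.45,-0.019,-0.41],[0,-2.4,0],0.0854]]'
python3 - <<'E'
from h import *
print(togo([.50,.0,.25],np.radians(73)))
E
```

```text
clock: 1.1
eef_pos: [0.4575, -0.1002, 0.2469]
orientation: [-1.364, 0.927, -0.926]
ft_force: [0.9, -0.5, 0.0]
opening: 0.0856
(array([-0.0774, -0.003 ,  0.0765]), [array([-9.000e-04, -8.961e-01, -5.000e-04]), array([ 7.0000e-04,  2.2455e+00, -1.0000e-03])])
```

```bash
python3 -m inch '[[[-0.077,-0.003,0.076],[0,-0.896,0],0.0854],[[-0.077,-0.003,0.076],[0,-0.896,0],0.0854],[[-0.077,-0.003,0.076],[0,-0.896,0],0.0854],[[-0.077,-0.003,0.076],[0,-0.896,0],0.0854],[[-0.077,-0.003,0.076],[0,-0.896,0],0.0854],[[-0.077,-0.003,0.076],[0,-0.896,0],0.0854]]'
cat > snap.py <<'E'
import sys
from h import *
import pickle
c=bot.camera_info("wrist");im=bot.grab_frame("wrist");n=sys.argv[1]
cv2.imwrite(f"pics/{n}.png",im);pickle.dump(c,open(f"{n}.pkl","wb"))
E
python3 snap.py w1
```

```text
clock: 1.85
eef_pos: [0.4994, -0.0005, 0.2497]
orientation: [-1.557, 0.234, -0.233]
ft_force: [-1.1, 0.0, 0.4]
opening: 0.0853
```

View pics/w1.png

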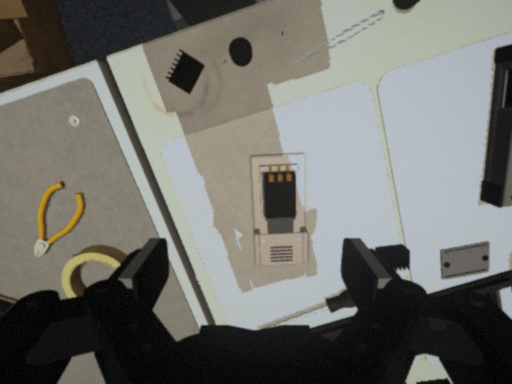

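The wrist view shows the charger at about (280,210), with the ribbed pack inside: dark, x 263–296, y 165–220, brass at (280,177) at the robot side. I'll go closer and measure there.

```bash
cat > meas.py <<'E'
import sys,pickle
from h import *
def dark(n,roi,z,thr=70):
    """minAreaRect of biggest dark blob in roi, cast to plane z -> corners world"""
    c=pickle.load(open(f"{n}.pkl","rb"));im=cv2.imread(f"pics/{n}.png");x0,y0,x1,y1=roi
    sub=im[y0:y1,x0:x1];hsv=cv2.cvtColor(sub,cv2.COLOR_BGR2HSV)
    m=(sub.max(2)<thr).astype(np.uint8)
    brass=((hsv[...,0]>8)&(hsv[...,0]<28)&(hsv[...,1]>110)&(hsv[...,2]>60)).astype(np.uint8)
    mm=cv2.morphologyEx(m|brass,cv2.MORPH_CLOSE,np.ones((5,5)))
    cs,_=cv2.findContours(mm,cv2.RETR_EXTERNAL,cv2.CHAIN_APPROX_NONE);k=max(cs,key=cv2.contourArea)
    w=np.array([ray(None,p+[x0,y0],z,c)[:2] for p in k[:,0].astype(float)])
    r=cv2.minAreaRect((w*1e3).astype(np.float32));b=cv2.boxPoints(r)
    ys,xs=np.nonzero(brass);bc=ray(None,(xs.mean()+x0,ys.mean()+y0),z,c)[:2]*1e3 if len(xs) else None
    return r,b,bc,k[:,0]+[x0,y0],c
if __name__=="__main__":
    n=sys.argv[1];roi=[int(v) for v in sys.argv[2].split(",")];z=float(sys.argv[3]);thr=int(sys.argv[4]) if len(sys.argv)>4 else 70
    r,b,bc,k,c=dark(n,roi,z,thr);print("rect",np.round(r[0],1),np.round(r[1],1),round(r[2],2));print(b.round(1).tolist());print("brass",bc)
    print("px",k.min(0),k.max(0))
E
python3 meas.py w1 250,150,312,225 0.036
python3 -m inch '[[[0,0.05,0],[0,0,0],0.0854],[[0,0.1,0],[0,0,0],0.0854],[[0,0.1,0],[0,0,0],0.0854]]'
python3 snap.py w2
```

```text
rect [542.   18.9] [39.8 69.4] 76.15
[[503.6000061035156, 7.800000190734863], [570.9000244140625, -8.800000190734863], [580.5, 29.899999618530273], [513.0999755859375, 46.5]]
brass [519.47309585  25.81632539]
px [264 166] [295 219]
clock: 2.28
eef_pos: [0.4966, -0.0005, 0.1469]
orientation: [-1.558, 0.244, -0.231]
ft_force: [0.1, -0.1, 0.5]
opening: 0.0848
```

View pics/w2.png

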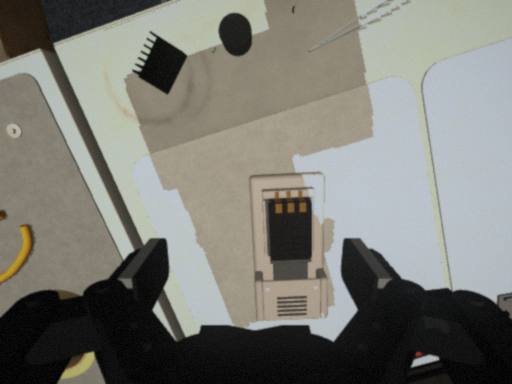

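The pack is at x 267–312, y 198–262 in this image. Two brass rows show: the wall contacts at y≈194 and the pack straps at y≈207. I'll take the brightness profile along the axis.

```bash
python3 meas.py w2 255,185,322,275 0.036; python3 - <<'E'
from h import *
import pickle
im=cv2.imread("pics/w2.png");c=pickle.load(open("w2.pkl","rb"))
for v in range(182,290,1):
    p=ray(None,(291,v),.036,c)*1e3;print(v,im[v,284],im[v,272],im[v,291],p[:2].round(0),end=" | " if v%2 else "\n")
E
```

```text
rect [544.5  18.1] [39.4 76.6] 75.57
[[502.5, 8.5], [576.7000122070312, -10.5], [586.5, 27.600000381469727], [512.2999877929688, 46.70000076293945]]
brass [519.10185805  25.43160133]
px [268 191] [310 267]
182 [150 169 182] [151 166 182] [150 166 180] [500.  32.]
183 [149 166 181] [149 167 182] [149 165 181] [501.  32.] | 184 [151 167 181] [151 170 182] [147 166 179] [501.  32.]
185 [150 166 179] [150 170 182] [149 165 180] [502.  32.] | 186 [145 162 176] [146 167 179] [139 155 169] [503.  31.]
187 [136 151 163] [143 159 174] [121 136 148] [504.  31.] | 188 [ 98 109 120] [117 133 146] [ 87  99 106] [505.  31.]
189 [ 86  96 106] [ 83  94 105] [ 91 100 110] [506.  31.] | 190 [109 123 133] [ 90 102 112] [121 135 146] [507.  30.]
191 [134 151 163] [127 142 154] [133 152 168] [508.  30.] | 192 [147 164 176] [148 163 179] [133 154 170] [509.  30.]
193 [148 164 178] [149 166 181] [135 155 174] [510.  30.] | 194 [148 166 179] [148 164 180] [130 151 168] [511.  29.]
195 [148 166 180] [147 161 178] [130 150 167] [511.  29.] | 196 [139 158 173] [147 163 178] [123 144 162] [512.  29.]
197 [117 1
[... 4120 characters left out ...]
.] | 278 [67 71 75] [130 147 159] [70 77 81] [594.   6.]
279 [67 78 81] [120 135 150] [76 87 94] [595.   6.] | 280 [ 96 106 119] [104 118 128] [109 122 134] [596.   6.]
281 [128 145 155] [115 131 144] [133 152 163] [597.   6.] | 282 [140 157 170] [138 154 169] [142 159 173] [598.   5.]
283 [142 158 172] [139 156 172] [140 155 171] [599.   5.] | 284 [142 160 174] [140 159 170] [141 158 171] [600.   5.]
285 [142 162 172] [141 160 172] [139 158 173] [601.   4.] | 286 [143 159 176] [141 158 172] [141 157 170] [602.   4.]
287 [140 158 172] [142 159 174] [140 156 170] [604.   4.] | 288 [141 159 172] [141 158 173] [138 156 171] [605.   3.]
289 [138 156 171] [139 155 170] [141 159 174] [606.   3.] |
```

Measured the pack centre at about (0.546, 0.018), heading about -14.2°. Width is 39.6 (true 40); length is 58–60 with end shading. Its top plane fits. Now the grasp.

```bash
python3 - <<'E'
from h import *
print(togo([.546,.018,.07],np.radians(75.8)))
print(togo([.546,.018,.021],np.radians(75.8)))
E
```

```text
(array([0.0401, 0.0789, 0.0318]), [array([ 0.0001, -0.054 , -0.004 ]), array([6.2000e-03, 3.0876e+00, 1.0000e-04])])
(array([0.0403, 0.1279, 0.0319]), [array([ 0.0001, -0.054 , -0.004 ]), array([6.2000e-03, 3.0876e+00, 1.0000e-04])])
```

```bash
python3 -m inch '[[[0.0401,0.06,0.0318],[0,-0.054,-0.004],0.0854],[[0.0401,0.079,0.0318],[0,-0.054,-0.004],0.0854],[[0.0402,0.1,0.0319],[0,-0.054,-0.004],0.0854],[[0.0403,0.115,0.0319],[0,-0.054,-0.004],0.0854],[[0.0403,0.127,0.0319],[0,-0.054,-0.004],0.0854],[[0.0403,0.127,0.0319],[0,-0.054,-0.004],0.0854]]'
python3 -c "
from h import *
print(togo([.546,.018,.021],np.radians(75.8)))"
```

```text
clock: 3.08
eef_pos: [0.5461, 0.018, 0.0221]
orientation: [-1.562, 0.195, -0.195]
ft_force: [0.2, -0.2, 1.1]
opening: 0.0856
(array([-0.0001,  0.0011,  0.    ]), [array([ 0.0001, -0.0004, -0.    ]), array([1.0000e-04, 3.1411e+00, 1.0000e-04])])
```

```bash
python3 -m inch '[[[0,0,0],[0,0,0],0.03],[[0,0,0],[0,0,0],0.03],[[0,0,0],[0,0,0],0.03],[[0,0,0],[0,0,0],0.03],[[0,0,0],[0,0,0],0.03]]' 40
```

```text
clock: 3.7
eef_pos: [0.5466, 0.0181, 0.0229]
orientation: [-1.562, 0.194, -0.196]
ft_force: [-0.4, -0.1, 5.2]
opening: 0.0391
```

```bash
python3 -m inch '[[[0.001,0,0],[0,0,0],0.03],[[0.0015,-0.012,0],[0,0,0],0.03],[[0.0015,-0.03,0],[0,0,0],0.03],[[0.0015,-0.06,0],[0,0,0],0.03],[[0,-0.1,0],[0,0,0],0.03],[[0,-0.1,0],[0,0,0],0.03]]'
python3 - <<'E'
from h import *
cv2.imwrite("pics/top1.png",bot.grab_frame("top"))
# meter plain pack + strip from initial top picture
im=cv2.imread("pics/top0.png")
c=bot.camera_info("top")
for n,v,z in(("panel",(115+132/4.3,140+280/4.3),.038),("brassmid",(115+84/4.3,140+268/4.3),.02),("meterfarL",(115+120/4.3,140+65/4.3),.04),("farR",(115+230/4.3,140+85/4.3),.04),("nearL",(115+55/4.3,140+318/4.3),.04),("nearR",(115+160/4.3,140+335/4.3),.04),("strip-left-end",(203,190),0)):print(n,ray("top",v,z).round(3))
E
```

```text
clock: 4.45
eef_pos: [0.5497, 0.018, 0.1274]
orientation: [-1.561, 0.187, -0.203]
ft_force: [0.3, -0.5, -1.8]
opening: 0.0389
panel [0.505 0.335 0.038]
brassmid [0.515 0.374 0.02 ]
meterfarL [0.656 0.355 0.04 ]
farR [0.644 0.277 0.04 ]
nearL [0.477 0.386 0.04 ]
nearR [0.467 0.313 0.04 ]
strip-left-end [0.562 0.174 0.   ]
```

Ribbed pack lifted, with opening 39 mm and a weight load of about 2 N. Now I'll carry it to the pad, turned -90°.

```bash
python3 -c "
from h import *
print(togo([.60,.175,.10],np.radians(-14.2)))"
```

```text
(array([0.0113, 0.0259, 0.1648]), [array([-0.0065,  1.5701,  0.0038]), array([ 0.0038, -1.5715,  0.0065])])
```

```bash
python3 -m inch '[[[0.01,0,0.05],[0,0.3,0],0.03],[[0.011,0.0,0.1],[0,0.5,0],0.03],[[0.011,0.02,0.165],[0,1.57,0],0.03],[[0.011,0.026,0.165],[0,1.57,0.004],0.03],[[0.011,0.026,0.165],[-0.006,1.57,0.004],0.03],[[0.011,0.026,0.165],[-0.006,1.57,0.004],0.03],[[0.011,0.026,0.165],[-0.006,1.57,0.004],0.03],[[0.011,0.026,0.165],[-0.006,1.57,0.004],0.03]]'
python3 -c "
from h import *
print(togo([.60,.175,.010],np.radians(-14.2)))"
```

```text
clock: 5.5
eef_pos: [0.5992, 0.175, 0.0989]
orientation: [-1.118, 1.343, -1.343]
ft_force: [-0.6, 0.1, -0.7]
opening: 0.0387
(array([-0.0001,  0.0889,  0.0008]), [array([0.0005, 0.0649, 0.0003]), array([ 5.0000e-04, -3.0767e+00, -8.0000e-04])])
```

```bash
python3 -m inch '[[[0,0.05,0],[0,0.065,0],0.03],[[0,0.078,0],[0,0.065,0],0.03],[[0,0.086,0],[0,0.065,0],0.03],[[0,0.089,0],[0,0.065,0],0.03],[[0,0.089,0],[0,0.065,0],0.03],[[0,0.089,0],[0,0.065,0],0.06],[[0,0.089,0],[0,0.065,0],0.06],[[0,0.089,0],[0,0.065,0],0.06]]'

```

```text
clock: 6.5
eef_pos: [0.5995, 0.1751, 0.0105]
orientation: [-1.081, 1.389, -1.39]
ft_force: [-0.9, -0.5, -0.3]
opening: 0.0598
```

```bash
python3 -m inch '[[[0,-0.05,0],[0,0,0],0.0854],[[0,-0.1,0],[0,0,0],0.0854],[[0,-0.16,0],[0,0,0],0.0854]]'
python3 -c "
from h import *
print(togo([.45,.335,.17],np.radians(79)))"
```

```text
clock: 6.88
eef_pos: [0.5988, 0.1749, 0.1715]
orientation: [-1.083, 1.39, -1.389]
ft_force: [0.3, -0.6, -0.4]
opening: 0.0858
(array([-0.1187,  0.0016, -0.1835]), [array([ 1.3000e-03, -1.6267e+00, -4.0000e-04]), array([4.0000e-04, 1.5149e+00, 1.3000e-03])])
```

```bash
python3 -m inch '[[[-0.119,0,-0.183],[0,-1.627,0],0.0854],[[-0.119,0,-0.183],[0,-1.627,0],0.0854],[[-0.119,0,-0.183],[0,-1.627,0],0.0854],[[-0.119,0,-0.183],[0,-1.627,0],0.0854],[[-0.119,0,-0.183],[0,-1.627,0],0.0854],[[-0.119,0,-0.183],[0,-1.627,0],0.0854],[[-0.119,0,-0.183],[0,-1.627,0],0.0854],[[-0.119,0,-0.183],[0,-1.627,0],0.0854]]'
python3 -m inch '[[[0,0,0],[0,-0.12,0],0.0854],[[0,0,0],[0,-0.12,0],0.0854]]'
python3 snap.py w3
```

```text
clock: 7.88
eef_pos: [0.4505, 0.3352, 0.1718]
orientation: [-1.557, 0.246, -0.244]
ft_force: [0.7, 0.2, 0.7]
opening: 0.0854
clock: 8.12
eef_pos: [0.4505, 0.3352, 0.172]
orientation: [-1.566, 0.153, -0.151]
ft_force: [-0.6, 0.0, 0.2]
opening: 0.085
```

View pics/w3.png

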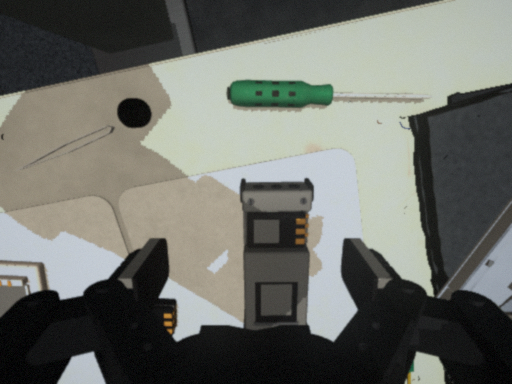

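The meter view shows the plain pack in its bay, x 246–306, y 212–247, grey panel at (266,232) and brass on the right (+y). The ribbed pack lies on the pad at (167,317) with brass toward +y. Next I'll measure the bay edges.

```bash
python3 meas.py w3 232,205,318,255 0.038 50; python3 - <<'E'
from h import *
import pickle
im=cv2.imread("pics/w3.png");c=pickle.load(open("w3.pkl","rb"));g=im.max(2)
def pr(z,uvs):
    for u,v in uvs:print((u,v),(ray(None,(u,v),z,c)*1e3)[:2].round(1))
print("row229",g[229,238:318].tolist());print("row216",g[216,238:318].tolist());print("col288",g[200:256,288].tolist());print("col252",g[200:256,252].tolist())
pr(.038,[(247,230),(306,230),(276,212),(276,247)])
# meter back edges (z=.04): fit lines to left/right edges rows 255..320
for lo,hi,nm in((235,262,"L"),(295,325,"R")):
    P=[]
    for v in range(256,322,2):
        d=np.abs(np.diff(cv2.GaussianBlur(im[v:v+1],(1,1),0)[0,lo:hi].astype(float).mean(1)));P.append(ray(None,(lo+d.argmax()+.5,v),.04,c)[:2]*1e3)
    P=np.array(P,np.float32);vx,vy,x0,y0=cv2.fitLine(P,cv2.DIST_HUBER,0,.01,.01).ravel();print(nm,np.degrees(np.arctan2(vy,vx)),x0,y0)
E
```

```text
rect [506.  346.7] [64.1 44.5] 78.92
[[477.8999938964844, 319.5], [521.5999755859375, 310.8999938964844], [534.0, 373.79998779296875], [490.29998779296875, 382.3999938964844]]
brass [509.56114494 371.7826691 ]
px [245 211] [307 251]
row229 [169, 171, 170, 168, 159, 126, 94, 78, 61, 40, 29, 33, 31, 31, 38, 50, 67, 80, 81, 80, 79, 80, 79, 79, 82, 82, 81, 79, 79, 79, 78, 80, 81, 78, 80, 80, 79, 78, 77, 79, 74, 47, 27, 31, 29, 31, 31, 29, 29, 27, 30, 29, 31, 30, 28, 27, 33, 57, 111, 122, 122, 126, 122, 129, 124, 118, 106, 97, 88, 109, 153, 166, 169, 169, 171, 173, 169, 170, 170, 171]
row216 [167, 171, 171, 168, 155, 108, 80, 67, 57, 39, 32, 31, 33, 32, 29, 33, 32, 35, 28, 35, 34, 33, 31, 33, 35, 33, 33, 31, 34, 29, 34, 30, 32, 35, 32, 36, 32, 37, 35, 32, 33, 34, 32, 37, 32, 35, 40, 40, 36, 36, 37, 32, 33, 37, 39, 35, 35, 36, 41, 40, 38, 35, 39, 35, 35, 35, 38, 79, 125, 134, 151, 181, 203, 201, 199, 198, 197, 194, 186, 180]
col288 [125, 122, 121, 124, 121, 125, 122, 119, 121, 113, 100, 69, 40, 33, 35, 32, 37, 33, 35, 28, 31, 32, 31, 32, 27, 28, 31, 32, 29, 30, 29, 28, 31, 29, 29, 29, 29, 30, 28, 28, 27, 26, 27, 25, 27, 25, 29, 31, 40, 41, 44, 48, 62, 69, 75, 78]
col252 [79, 81, 81, 81, 82, 96, 86, 84, 78, 79, 78, 60, 39, 33, 35, 33, 29, 34, 33, 35, 37, 38, 35, 36, 33, 31, 34, 36, 33, 38, 33, 33, 36, 35, 29, 32, 34, 31, 30, 36, 33, 35, 29, 31, 29, 28, 32, 33, 40, 43, 46, 49, 57, 68, 72, 79]
(247, 230) [498.7 317.7]
(306, 230) [510.3 377.2]
(276, 212) [485.1 350.3]
(276, 247) [523.3 343.6]
L -11.300066 570.6097 299.1394
R -10.384279 575.9033 369.27036
```

The bay centre is about (0.5053, 0.347), heading -10.9°. Meter width measured 69.9 mm (70) and bay 44.5 mm (44), so both fit.

```bash
python3 -c "
from h import *
print(togo([.5053,.347,.026],np.radians(79.1)))"
```

```text
(array([0.0516, 0.1459, 0.0222]), [array([ 0.0001, -0.0048, -0.0007]), array([1.2000e-03, 3.1368e+00, 2.0000e-04])])
```

```bash
python3 -m inch '[[[0.0516,0.04,0.0222],[0,-0.005,0],0.0854],[[0.0516,0.09,0.0222],[0,-0.005,0],0.0854],[[0.0516,0.12,0.0222],[0,-0.005,0],0.0854],[[0.0516,0.135,0.0222],[0,-0.005,0],0.0854],[[0.0516,0.1458,0.0222],[0,-0.005,0],0.0854],[[0.0516,0.1458,0.0222],[0,-0.005,0],0.0854]]'
python3 -m inch '[[[0,0,0],[0,0,0],0.05],[[0,0,0],[0,0,0],0.05],[[0,0,0],[0,0,0],0.05],[[0,0,0],[0,0,0],0.05]]' 40
python3 -c "
from h import *
print(togo([.5053,.347,.13],np.radians(79.1)))"
```

```text
clock: 8.93
eef_pos: [0.5053, 0.3471, 0.0263]
orientation: [-1.566, 0.15, -0.149]
ft_force: [1.1, -0.9, 0.0]
opening: 0.0856
clock: 9.43
eef_pos: [0.5061, 0.3477, 0.0279]
orientation: [-1.564, 0.149, -0.15]
ft_force: [-1.0, -0.3, 5.1]
opening: 0.0584
(array([-0.0005, -0.1021, -0.0007]), [array([-0.0016, -0.0003,  0.001 ]), array([-1.5000e-03,  3.1413e+00, -2.5000e-03])])
```

```bash
python3 -m inch '[[[0,-0.01,0],[0,0,0],0.05],[[0,-0.025,0],[0,0,0],0.05],[[0,-0.05,0],[0,0,0],0.05],[[0,-0.08,0],[0,0,0],0.05],[[0,-0.08,0],[0,0,0],0.05]]'
python3 -c "
from h import *
print(togo([.49,.175,.08],np.radians(79.1)));print(togo([.49,.175,.013],np.radians(79.1)))"
```

```text
clock: 10.05
eef_pos: [0.5077, 0.3487, 0.1114]
orientation: [-1.56, 0.145, -0.154]
ft_force: [0.8, 0.1, -1.9]
opening: 0.0585
(array([ 0.0153,  0.0305, -0.1741]), [array([-0.0057, -0.0003,  0.0052]), array([-0.0082,  3.1413, -0.009 ])])
(array([ 0.015 ,  0.0975, -0.1745]), [array([-0.0057, -0.0003,  0.0052]), array([-0.0082,  3.1413, -0.009 ])])
```

```bash
python3 -m inch '[[[0.01,0.0,-0.06],[-0.006,0,0.005],0.05],[[0.015,0.02,-0.12],[-0.006,0,0.005],0.05],[[0.015,0.03,-0.174],[-0.006,0,0.005],0.05],[[0.015,0.06,-0.1745],[-0.006,0,0.005],0.05],[[0.015,0.08,-0.1745],[-0.006,0,0.005],0.05],[[0.015,0.09,-0.1745],[-0.006,0,0.005],0.05],[[0.015,0.096,-0.1745],[-0.006,0,0.005],0.05],[[0.015,0.096,-0.1745],[-0.006,0,0.005],0.05]]'
python3 -c "
from h import *
print(togo([.49,.175,.0125],np.radians(79.1)))"
```

```text
clock: 11.05
eef_pos: [0.49, 0.1752, 0.0144]
orientation: [-1.566, 0.149, -0.149]
ft_force: [-0.2, -0.3, 0.2]
opening: 0.0582
(array([ 0.0001,  0.0019, -0.0002]), [array([0.0004, 0.0001, 0.0001]), array([ 1.0000e-04, -3.1415e+00, -6.0000e-04])])
```

```bash
python3 -m inch '[[[0,0.002,0],[0,0,0],0.05],[[0,0.002,0],[0,0,0],0.07],[[0,0.002,0],[0,0,0],0.0854],[[0,0.001,0],[0,0,0],0.0854],[[0,-0.03,0],[0,0,0],0.0854],[[0,-0.05,0],[0,0,0],0.0854]]'
python3 -m inch '[[[0,0,0],[0,1.571,0],0.0854],[[0,0,0],[0,1.571,0],0.0854],[[0,0,0],[0,1.571,0],0.0854],[[0,0,0],[0,1.571,0],0.0854],[[0,0,0],[0,1.571,0],0.0854],[[0,0,0],[0,1.571,0],0.0854],[[0,0,0],[0,1.571,0],0.0854],[[0,0,0],[0,1.571,0],0.0854]]'
python3 -c "
from h import *
print(togo([.49,.175,.010],np.radians(-10.9)))"
```

```text
clock: 11.8
eef_pos: [0.4902, 0.1753, 0.0654]
orientation: [-1.566, 0.149, -0.15]
ft_force: [0.3, -0.5, -0.5]
opening: 0.085
clock: 12.8
eef_pos: [0.4902, 0.1753, 0.0656]
orientation: [-1.147, 1.301, -1.301]
ft_force: [-0.7, -0.1, 0.1]
opening: 0.0856
(array([ 0.0003,  0.0556, -0.0002]), [array([-0.0007,  0.0647, -0.    ]), array([-0.0000e+00, -3.0769e+00,  1.1000e-03])])
```

```bash
python3 -m inch '[[[0,0.03,0],[0,0.065,0],0.0854],[[0,0.045,0],[0,0.065,0],0.0854],[[0,0.055,0],[0,0.065,0],0.0854],[[0,0.055,0],[0,0.065,0],0.06],[[0,0.055,0],[0,0.065,0],0.03],[[0,0.055,0],[0,0.065,0],0.03],[[0,0.055,0],[0,0.065,0],0.03],[[0,0.055,0],[0,0.065,0],0.03]]' 40
python3 -m inch '[[[0,0,0],[0,0,0],0.03],[[0,-0.02,0],[0,0,0],0.03],[[0,-0.05,0],[0,0,0],0.03],[[0,-0.08,0],[0,0,0],0.03]]' 60
python3 -c "
from h import *
print(togo([.54,.03,.1],np.radians(75.8)))"
```

```text
clock: 13.8
eef_pos: [0.4908, 0.1755, 0.0114]
orientation: [-1.111, 1.347, -1.349]
ft_force: [-0.2, -0.8, 6.3]
opening: 0.0387
clock: 14.3
eef_pos: [0.4903, 0.1754, 0.092]
orientation: [-1.112, 1.347, -1.348]
ft_force: [1.3, 0.1, -1.2]
opening: 0.038
(array([ 0.1333, -0.008 ,  0.0763]), [array([-1.2000e-03, -1.5133e+00,  7.0000e-04]), array([-7.0000e-04,  1.6283e+00, -1.2000e-03])])
```

```bash
python3 -m inch '[[[0.06,-0.008,0.04],[0,-0.8,0],0.03],[[0.12,-0.008,0.076],[0,-1.513,0],0.03],[[0.133,-0.008,0.0763],[0,-1.513,0],0.03],[[0.133,-0.008,0.0763],[0,-1.513,0],0.03],[[0.133,-0.008,0.0763],[0,-1.513,0],0.03],[[0.133,-0.008,0.0763],[0,-1.513,0],0.03],[[0.133,-0.008,0.0763],[0,-1.513,0],0.03],[[0.133,-0.008,0.0763],[0,-1.513,0],0.03]]' 80
python3 -c "
from h import *
print(togo([.5363,.0205,.075],np.radians(75.8)))"
```

```text
clock: 15.3
eef_pos: [0.5398, 0.0303, 0.0999]
orientation: [-1.558, 0.228, -0.229]
ft_force: [-0.3, 0.1, -0.3]
opening: 0.0375
(array([-0.0006,  0.0249, -0.0104]), [array([-0.0003, -0.0433,  0.0009]), array([-1.4000e-03,  3.0983e+00, -5.0000e-04])])
```

```bash
python3 -m inch '[[[-0.0006,0.025,-0.0104],[0,-0.043,0],0.03],[[-0.0006,0.035,-0.0104],[0,-0.043,0],0.03],[[-0.0006,0.035,-0.0104],[0,-0.043,0],0.03]]'
python3 snap.py w4; python3 -c "
import cv2;im=cv2.imread('pics/w4.png')[150:384,130:380];cv2.imwrite('pics/w4c.png',cv2.resize(im,None,fx=2.4,fy=2.4))
from h import *
print(togo([.5363,.0205,.038],np.radians(75.8)))"
```

```text
clock: 15.68
eef_pos: [0.5358, 0.0206, 0.0643]
orientation: [-1.562, 0.196, -0.195]
ft_force: [-0.5, 0.6, -1.1]
opening: 0.0374
(array([-0.    ,  0.0269, -0.0002]), [array([-0.0003, -0.0012,  0.0005]), array([-8.0000e-04,  3.1404e+00, -4.0000e-04])])
```

View pics/w4c.png

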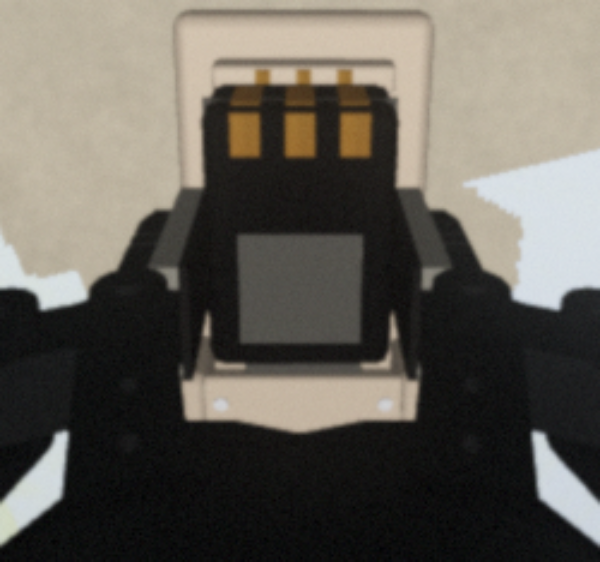

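The plain pack is held contacts-to-wall and straight. Its strap centre, 300, lies about 1 mm left of the wall contacts' 303.5 (crop px), so I'll correct by +0.8 mm and lower to just above the wall's top.

```bash
python3 -m inch '[[[0,0.01,0.0008],[0,-0.001,0],0.03],[[0,0.02,0.0008],[0,-0.001,0],0.03],[[0,0.026,0.0008],[0,-0.001,0],0.03],[[0,0.026,0.0008],[0,-0.001,0],0.03]]'
python3 -m inch '[[[0.003,0,0],[0,0,0],0.03],[[0.006,0,0],[0,0,0],0.03],[[0.009,0,0],[0,0,0],0.03],[[0.009,0,0],[0,0,0],0.03]]'
python3 -m inch '[[[0.002,0,0],[0,0,0],0.03],[[0.002,0,0],[0,0,0],0.03]]'
python3 -m inch '[[[0.002,0,0],[0,0,0],0.03],[[0.002,0,0],[0,0,0],0.03]]'
```

```text
clock: 16.23
eef_pos: [0.5361, 0.0214, 0.0382]
orientation: [-1.562, 0.195, -0.194]
ft_force: [-0.1, 1.0, -0.7]
opening: 0.0373
clock: 16.73
eef_pos: [0.5444, 0.0192, 0.0381]
orientation: [-1.562, 0.196, -0.193]
ft_force: [-3.1, 1.2, -0.5]
opening: 0.0377
clock: 16.98
eef_pos: [0.546, 0.0187, 0.038]
orientation: [-1.562, 0.197, -0.193]
ft_force: [-2.7, 1.4, 0.2]
opening: 0.0374
clock: 17.23
eef_pos: [0.5477, 0.0182, 0.0379]
orientation: [-1.562, 0.197, -0.192]
ft_force: [-4.7, 0.9, 0.2]
opening: 0.0373
```

```bash
python3 -m inch '[[[0.0015,0,0],[0,0,0],0.03],[[0.0015,0,0],[0,0,0],0.03]]'
python3 -m inch '[[[0.0015,0,0],[0,0,0],0.03],[[0.0015,0,0],[0,0,0],0.03]]'
python3 -m inch '[[[0.0015,0,0],[0,0,0],0.03],[[0.0015,0,0],[0,0,0],0.03]]'
```

```text
clock: 17.48
eef_pos: [0.5491, 0.0179, 0.0379]
orientation: [-1.562, 0.198, -0.192]
ft_force: [-5.0, 0.9, 1.0]
opening: 0.0373
clock: 17.73
eef_pos: [0.5503, 0.0176, 0.0378]
orientation: [-1.562, 0.198, -0.192]
ft_force: [-6.1, 0.9, 1.1]
opening: 0.0375
clock: 17.98
eef_pos: [0.5504, 0.0174, 0.0375]
orientation: [-1.562, 0.2, -0.19]
ft_force: [-6.7, 2.3, 2.3]
opening: 0.0378
```

```bash
python3 -m inch '[[[0.001,0.003,0],[0,0,0],0.03],[[0.001,0.006,0],[0,0,0],0.03],[[0.001,0.009,0],[0,0,0],0.03],[[0.001,0.0115,0],[0,0,0],0.03],[[0.001,0.0115,0],[0,0,0],0.03]]'
python3 -c "
from h import *
print(togo([.5465,.0186,.0255],np.radians(75.8)))"
```

```text
clock: 18.6
eef_pos: [0.5502, 0.0172, 0.0258]
orientation: [-1.563, 0.202, -0.188]
ft_force: [-7.0, 1.9, 1.8]
opening: 0.0376
(array([-0.004 ,  0.0004,  0.0004]), [array([ 0.0016, -0.0006, -0.0089]), array([1.390e-02, 3.141e+00, 2.600e-03])])
```

```bash
python3 -m inch '[[[0.0005,0.001,0],[0,0,-0.005],0.03],[[0.0005,0.002,0],[0,0,-0.009],0.03],[[0.0005,0.002,0],[0,0,-0.009],0.03]]'
python3 -m inch '[[[0,0.001,0],[0,0,0],0.03],[[0,0.001,0],[0,0,0],0.03]]'
```

```text
clock: 18.98
eef_pos: [0.5502, 0.0172, 0.0256]
orientation: [-1.564, 0.196, -0.195]
ft_force: [-12.4, 2.8, 22.6]
opening: 0.0374
clock: 19.23
eef_pos: [0.5502, 0.0172, 0.0257]
orientation: [-1.564, 0.196, -0.195]
ft_force: [-7.9, 1.0, 12.7]
opening: 0.0376
```

```bash
python3 -m inch '[[[-0.002,0,0],[0,0,0],0.03],[[-0.0045,0,0],[0,0,0],0.03],[[-0.0045,0,0],[0,0,0],0.03],[[-0.0035,-0.0005,0],[0,0,0],0.06],[[-0.0035,-0.0005,0],[0,0,0],0.07],[[-0.0035,-0.001,0],[0,0,0],0.0854]]'
python3 -m inch '[[[0,-0.02,0],[0,0,0],0.0854],[[0,-0.06,0],[0,0,0],0.0854],[[-0.04,-0.1,0],[0,0,0],0.0854],[[-0.05,-0.11,0],[0,0,0],0.0854],[[-0.05,-0.11,0],[0,0,0],0.0854]]'
python3 snap.py w5; python3 -c "
import cv2;im=cv2.imread('pics/w5.png')[130:384,130:430];cv2.imwrite('pics/w5c.png',cv2.resize(im,None,fx=2.3,fy=2.3))"
```

```text
clock: 19.98
eef_pos: [0.5472, 0.018, 0.0268]
orientation: [-1.563, 0.195, -0.195]
ft_force: [0.2, 0.8, 0.1]
opening: 0.0847
clock: 20.6
eef_pos: [0.4991, 0.0306, 0.1375]
orientation: [-1.563, 0.193, -0.196]
ft_force: [0.9, 0.2, -0.3]
opening: 0.0851
```

View pics/w5c.png

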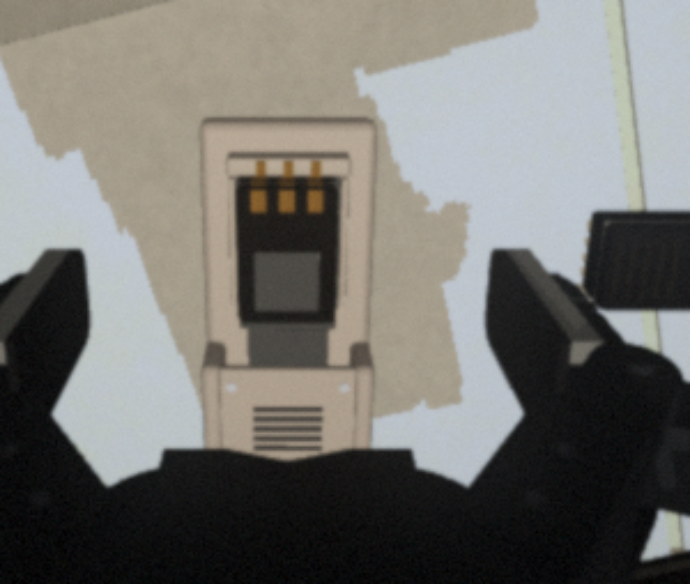

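Plain pack in the charger: straps at crop (287,202), right against the wall contacts at (288,168); carriage at (288,345) touching its far end. The ribbed pack lies on the pad at crop (640,260). A numeric check of the seat against the ribbed pack's original measure follows.

```bash
python3 - <<'E'
from h import *
import pickle
u=np.array([np.cos(np.radians(-14.2)),np.sin(np.radians(-14.2))]);n=np.array([-u[1],u[0]])
for f,seat in(("w2",None),("w5",None)):
    im=cv2.imread(f"pics/{f}.png").astype(float).max(2);im=cv2.GaussianBlur(im,(3,3),0);c=pickle.load(open(f+".pkl","rb"))
    def prof(z,lat,ss):
        out=[]
        for s in ss:
            p=u*s+n*lat;out.append(cv2.getRectSubPix(im.astype(np.float32),(1,1),tuple(map(float,pix(np.r_[p,z*1e3]/1e3,c))))[0,0])
        return np.array(out)
    ss=np.arange(485,570,.5)
    for lat in(140,151,160):
        a=prof(.036,lat,ss);d=np.diff(a);print(f,"axial lat",lat,"fall",[ (ss[i],round(d[i])) for i in np.argsort(d)[:3]],"rise",[(ss[i],round(d[i])) for i in np.argsort(-d)[:3]])
    ls=np.arange(125,178,.5)
    for s in(505,525,545):
        u_=[];
        a=np.array([cv2.getRectSubPix(im.astype(np.float32),(1,1),tuple(map(float,pix(np.r_[u*s+n*l,36]/1e3,c))))[0,0] for l in ls]);i=np.nonzero(a<70)[0];print(f,"lat edges at",s,ls[i[0]],ls[i[-1]])
E
```

```text
w2 axial lat 140 fall [(np.float64(504.5), -15), (np.float64(505.0), -14), (np.float64(505.5), -12)] rise [(np.float64(496.0), 14), (np.float64(495.5), 13), (np.float64(496.5), 9)]
w2 axial lat 151 fall [(np.float64(505.0), -14), (np.float64(505.5), -13), (np.float64(504.5), -13)] rise [(np.float64(495.5), 12), (np.float64(496.0), 11), (np.float64(496.5), 10)]
w2 axial lat 160 fall [(np.float64(490.0), -16), (np.float64(490.5), -16), (np.float64(491.0), -15)] rise [(np.float64(554.0), 8), (np.float64(553.5), 7), (np.float64(553.0), 6)]
w2 lat edges at 505 132.0 171.0
w2 lat edges at 525 131.5 171.0
w2 lat edges at 545 131.5 171.0
w5 axial lat 140 fall [(np.float64(504.5), -16), (np.float64(505.0), -16), (np.float64(505.5), -16)] rise [(np.float64(496.0), 16), (np.float64(496.5), 13), (np.float64(495.5), 12)]
w5 axial lat 151 fall [(np.float64(504.5), -17), (np.float64(505.0), -16), (np.float64(505.5), -15)] rise [(np.float64(496.0), 17), (np.float64(496.5), 13), (np.float64(495.5), 12)]
w5 axial lat 160 fall [(np.float64(490.5), -19), (np.float64(490.0), -18), (np.float64(489.5), -18)] rise [(np.float64(496.0), 11), (np.float64(496.5), 9), (np.float64(522.5), 8)]
w5 lat edges at 505 132.5 171.0
w5 lat edges at 525 132.5 171.5
w5 lat edges at 545 132.5 171.0
```

The strap and edge positions match the original seated pack within 0.5–1 mm, so the plain pack is seated. Now the ribbed pack, by its ends.

```bash
python3 -c "
from h import *
print(togo([.5995,.1751,.07],np.radians(75.8)));print(togo([.5995,.1751,.0115],np.radians(75.8)))"
```

```text
(array([0.0614, 0.0667, 0.1648]), [array([ 0.0012, -0.0004,  0.0015]), array([-2.3000e-03,  3.1412e+00,  1.9000e-03])])
(array([0.0613, 0.1252, 0.1649]), [array([ 0.0012, -0.0004,  0.0015]), array([-2.3000e-03,  3.1412e+00,  1.9000e-03])])
```

```bash
python3 -m inch '[[[0.03,0,0.06],[0,0,0],0.0854],[[0.06,0.02,0.12],[0,0,0],0.0854],[[0.0613,0.06,0.165],[0,0,0.0015],0.0854],[[0.0613,0.067,0.165],[0,0,0.0015],0.0854],[[0.0613,0.09,0.165],[0,0,0.0015],0.0854],[[0.0613,0.11,0.165],[0,0,0.0015],0.0854],[[0.0613,0.125,0.165],[0,0,0.0015],0.0854],[[0.0613,0.125,0.165],[0,0,0.0015],0.0854]]'
python3 -m inch '[[[0,0,0],[0,0,0],0.05],[[0,0,0],[0,0,0],0.05],[[0,0,0],[0,0,0],0.05],[[0,0,0],[0,0,0],0.05]]' 40
python3 -m inch '[[[0,-0.02,0],[0,0,0],0.05],[[0,-0.05,0],[0,0,0],0.05],[[0,-0.08,0],[0,0,0],0.05],[[0,-0.08,0],[0,0,0],0.05]]' 60
python3 -c "
from h import *
print(togo([.5053,.347,.08],np.radians(79.1)))"
```

```text
clock: 21.65
eef_pos: [0.5987, 0.1745, 0.0103]
orientation: [-1.564, 0.197, -0.194]
ft_force: [1.4, 0.1, -0.3]
opening: 0.0852
clock: 22.15
eef_pos: [0.5994, 0.1745, 0.0114]
orientation: [-1.564, 0.196, -0.195]
ft_force: [-0.3, -2.0, 7.0]
opening: 0.0585
clock: 22.65
eef_pos: [0.6014, 0.1753, 0.0947]
orientation: [-1.561, 0.192, -0.199]
ft_force: [0.8, 0.6, -1.5]
opening: 0.0576
(array([-0.1355,  0.0143,  0.1428]), [array([-0.001 , -0.0585,  0.0043]), array([-6.7000e-03,  3.0831e+00, -1.5000e-03])])
```

```bash
python3 -m inch '[[[-0.05,0,0.05],[0,-0.03,0],0.05],[[-0.09,0,0.09],[0,-0.058,0.004],0.05],[[-0.12,0.005,0.13],[0,-0.058,0.004],0.05],[[-0.1355,0.014,0.1428],[0,-0.058,0.004],0.05],[[-0.1355,0.014,0.1428],[0,-0.058,0.004],0.05],[[-0.1355,0.014,0.1428],[0,-0.058,0.004],0.05]]'
python3 snap.py w6; python3 -c "
import cv2;im=cv2.imread('pics/w6.png')[150:384,130:400];cv2.imwrite('pics/w6c.png',cv2.resize(im,None,fx=2.4,fy=2.4))
from h import *
print(togo([.5053,.347,.055],np.radians(79.1)))"
```

```text
clock: 23.4
eef_pos: [0.5055, 0.3459, 0.0799]
orientation: [-1.565, 0.15, -0.15]
ft_force: [-0.4, -0.2, -1.0]
opening: 0.058
(array([-0.0008,  0.0252,  0.0011]), [array([-0.0005, -0.0019,  0.0003]), array([-4.0000e-04,  3.1397e+00, -8.0000e-04])])
```

View pics/w6c.png

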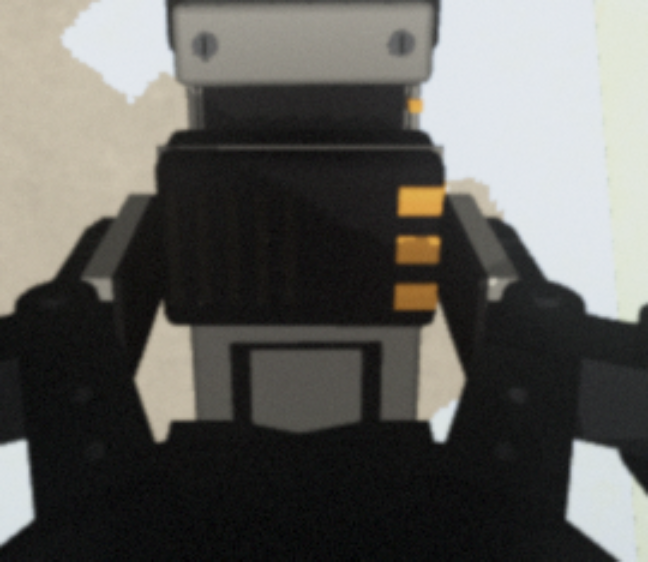

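The ribbed pack is over the bay, its brass (418,245) on the same side as the bay's brass (415,105). Its centre at 300 vs the meter's at 303 agrees with the remaining +1.1 mm. Lowering.

```bash
python3 -m inch '[[[-0.0008,0.015,0.0011],[0,-0.002,0],0.05],[[-0.0008,0.025,0.0011],[0,-0.002,0],0.05],[[-0.0008,0.025,0.0011],[0,-0.002,0],0.05]]'
python3 -c "
from h import *
print(togo([.5053,.347,.040],np.radians(79.1)))"
python3 -m inch '[[[0,0.007,0],[0,0,0],0.05],[[0,0.013,0],[0,0,0],0.05],[[0,0.013,0],[0,0,0],0.05]]'
```

```text
clock: 23.82
eef_pos: [0.5047, 0.3461, 0.0537]
orientation: [-1.567, 0.151, -0.148]
ft_force: [-0.3, -0.5, -1.8]
opening: 0.0576
(array([0.0004, 0.0137, 0.001 ]), [array([ 0.0013, -0.0005, -0.0016]), array([2.5000e-03, 3.1411e+00, 2.1000e-03])])
clock: 24.2
eef_pos: [0.5046, 0.346, 0.0402]
orientation: [-1.567, 0.151, -0.148]
ft_force: [0.5, 0.3, -0.8]
opening: 0.0576
```

```bash
python3 -m inch '[[[0.0004,0,0.0012],[0,0,0],0.05],[[0.0004,0.004,0.0014],[0,0,0],0.05],[[0.0004,0.008,0.0014],[0,0,0],0.05],[[0.0004,0.011,0.0014],[0,0,0],0.05],[[0.0004,0.012,0.0014],[0,0,0],0.05],[[0.0004,0.012,0.0014],[0,0,0],0.05]]'
```

```text
clock: 24.95
eef_pos: [0.5052, 0.3473, 0.0281]
orientation: [-1.567, 0.151, -0.148]
ft_force: [0.9, 0.3, -1.3]
opening: 0.0579
```

```bash
python3 -m inch '[[[0,0.001,0],[0,0,0],0.05],[[0,0.001,0],[0,0,0],0.05],[[0,0.001,0],[0,0,0],0.05]]'
python3 -m inch '[[[0,0.001,0],[0,0,0],0.05],[[0,0.001,0],[0,0,0],0.05]]'
```

```text
clock: 25.32
eef_pos: [0.5053, 0.3473, 0.0276]
orientation: [-1.567, 0.151, -0.148]
ft_force: [-2.1, -0.6, 5.3]
opening: 0.0582
clock: 25.58
eef_pos: [0.5054, 0.3474, 0.0276]
orientation: [-1.567, 0.151, -0.148]
ft_force: [-3.9, -2.3, 9.5]
opening: 0.0578
```

```bash
python3 -m inch '[[[0,-0.0003,0],[0,0,0],0.062],[[0,-0.0003,0],[0,0,0],0.075],[[0,-0.0005,0],[0,0,0],0.0854],[[0,-0.0005,0],[0,0,0],0.0854],[[0,-0.03,0],[0,0,0],0.0854],[[0,-0.08,0],[0,0,0],0.0854],[[-0.05,-0.14,0],[0,0,0],0.0854],[[-0.055,-0.145,0],[0,0,0],0.0854]]'
python3 snap.py w7; python3 - <<'E'
import cv2,numpy as np
from h import bot
im=cv2.imread('pics/w7.png')[150:330,180:400];a=cv2.resize(im,None,fx=2.7,fy=2.7)
t=cv2.resize(bot.grab_frame("top")[80:260,90:330],None,fx=1.6,fy=1.6)  # overview after
o=np.zeros((486+288,594,3),np.uint8)[:600];o=np.zeros((600,800,3),np.uint8);a=cv2.resize(im,None,fx=1.8,fy=1.8);o[:a.shape[0],:a.shape[1]]=a;o[310:598,0:384][:t.shape[0]]=t
t0=cv2.resize(cv2.imread('pics/top0.png')[80:260,90:330],None,fx=1.6,fy=1.6);o[310:598,400:784]=t0
cv2.imwrite('pics/fin.png',o)
E
```

```text
clock: 26.58
eef_pos: [0.4511, 0.3588, 0.1753]
orientation: [-1.565, 0.149, -0.15]
ft_force: [0.6, 0.5, -0.2]
opening: 0.0852
```

View pics/fin.png

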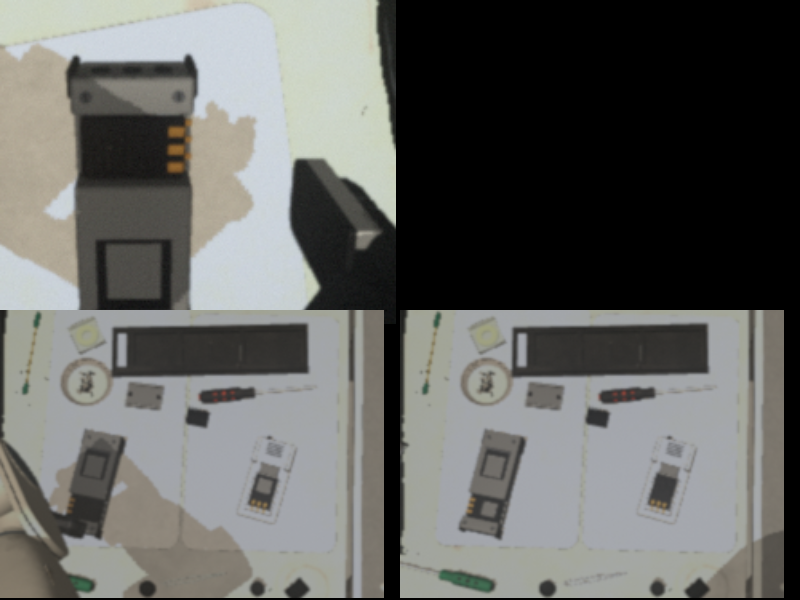

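The ribbed pack lies in the bay with straps at (176,150) beside the bay's brass (190,150). The plain pack is in the charger, and the bystanders sit where they were. One numeric check, then I'll hand in.

```bash
python3 meas.py w7 215,207,290,255 0.038 50; python3 - <<'E'
from h import *
import pickle
# strap-only outline (pack top brass) in both pictures, same bay -> compare
for n,roi in(("w3",(288,208,316,252)),("w7",(268,208,292,252))):
    c=pickle.load(open(n+".pkl","rb"));im=cv2.imread(f"pics/{n}.png");x0,y0,x1,y1=roi;h=cv2.cvtColor(im[y0:y1,x0:x1],cv2.COLOR_BGR2HSV)
    m=((h[...,0]>8)&(h[...,0]<28)&(h[...,1]>110)&(h[...,2]>60)).astype(np.uint8)
    k,l,s,ct=cv2.connectedComponentsWithStats(m)
    for i in range(1,k):
        if s[i,4]>8:print(n,s[i].tolist(),(ray(None,ct[i]+[x0,y0],.038,c)*1e3)[:2].round(1))
E
```

```text
rect [507.5 347.7] [64.4 45.4] 79.09
[[479.1000061035156, 320.29998779296875], [523.5999755859375, 311.70001220703125], [535.7999877929688, 375.0], [491.29998779296875, 383.6000061035156]]
brass [509.00824584 372.96142155]
px [224 214] [285 254]
w3 [17, 6, 3, 4, 9] [494.8 379.5]
w3 [7, 10, 13, 19, 155] [505.5 372.6]
w3 [7, 30, 10, 7, 66] [521.3 368.7]
w7 [5, 8, 13, 13, 89] [499.5 375.3]
w7 [5, 22, 13, 9, 79] [511.2 372.6]
w7 [5, 32, 10, 6, 57] [521.  369.7]
```

```bash
python3 -c "
from workcell import bot
print(bot.finish_job())"
```

```text
the job is handed in; nothing more can be done
None
```

The two packs are swapped and the job was handed in at about 27 s of the 72 s allowed. Each pack went by way of the white pad, where it was re-gripped.

- **Plain pack (charger):** I pushed it against the carriage to its stop, lowered it until the bed pushed back, and let the spring press it to the wall. Its straps and edges then measured within 0.5–1 mm of where the ribbed pack had sat.
- **Ribbed pack (meter bay):** It met the floor at 27.6 mm tool height, against 27.4 mm expected. Its contacts are beside the bay's brass contacts, about 1 mm from where the plain pack's contacts had been, within the 2 mm of play.
- **Forces:** The highest I saw was about 26 N at the wrist, when the plain pack touched the charger's bed.
- **Bystanders:** The last top view shows those in its crop where they were, apart from the green screwdriver and tweezers. The arm partly hid the screwdriver, and the tweezers were hard to make out under its shadow. The grey mat was outside that view, but the arm only crossed it once, about 0.23 m up.

None of the checks failed. Two small differences remain: the bay's outline measured about 1.5 mm different between the two pictures of it, within the camera's 2 mm calibration. The tool also tilted about 0.5° while pushing the carriage, which I corrected before letting go.

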